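Index the drilling fixture to its next station

ROBOT

A 6-joint arm with a two-finger parallel gripper is mounted at the origin on the work surface. World frame = base frame: x ahead of the robot, y to its left, z up, the work surface at z = 0. Lengths are in m, angles in rad, forces in N, time in s.
With the tool pointing down it reaches from about 0.35 to 0.775 m from the base axis. Payload 5.5 kg.
Tool frame: the origin (TCP) lies on the centre line of the jaws, within the pads' length; the fingertips stand 11 mm ahead of it and the grasp point (between the pads) lies 8 mm behind it (env.tip_extent is the distance from the TCP to the fingertips, in m); z points along the fingers, y is the line along which they close (so a half turn about z gives the same grasp; the last joint's range is limited). The gripper opens to 85 mm and grips with 20 to 120 N. Pads are 22 mm wide; open, the fingers measure 114 mm over their backs; the gripper's body (76 mm by 85 mm) begins 54 mm behind the grasp point. The pads swing forward as they close: fully open they stand 13 mm farther back than shut.
Start: joints at [1.194, 0.313, 0.046, 1.304, 0, 1.431], TCP at [0.135, 0.559, 0.242] pointing down, gripper open.
Joint ranges: [-2.76, 2.76], [-0.86, 1.69], [-1.03, 1.26], [-2.2, 2.34], [-1.47, 1.5], [-3.14, 3.14]. Speed limits (rad/s): [2.57, 2.57, 3.14, 3.14, 3.14, 3.14].

INTERFACE

Orientations are given as a unit quaternion [w, x, y, z].
In Python, from workcell import env gives the robot as it stands.
- The arm moves only by the shell command python3 -m jog 'ROWS' [FORCE]. ROWS is JSON, a list of rows, each a list of 5 numbers: the gripper's target within -1 to 1 (shut at 1, half-way at 0, fully open at -1), then the shift along the tool's x, y, z in m, then the turn about the tool's z in degrees. In form: [[fingers, tx, ty, tz, turn], ...]. A call has 1 to 5 rows; each row shifts and turns the commanded pose from where the row before left it, along the tool's axes as they then stand; what a row does not reach is not made up. A row lasts 1/12 s, in which the tool goes at most 41.7 mm and 7.16 degrees, less where a joint would pass 70% of its speed; a pose out of reach is approached as far as the arm can. A call is refused whole if a number of a shift passes 0.0417 or a number of a turn 7.16, either way. A call with a gripper value outside its range is refused whole. The fingers move at their own pace and stop on an object; FORCE is the grip in N (left out, the last holds). Time passes only in rows, so rows that do not move let the fingers close. It gives the time, the measured TCP pose, the force, the opening and the grip force at its end, in the units of the state.
- env.get_state(): the state, without advancing time (a new reading comes with each control period).
- env.read_camera(name): name is "side" or "top"; returns a dict with "img" (400x640x3 uint8, red, green, blue), "fov_y" (degrees; the focal length in pixels is half the picture's height over the tangent of half this angle, whatever the lens; pixels are square), "cx", "cy" (the principal point, pixels), "D" ([k1, k2, p1, p2, k3] as OpenCV has them; the pictures are not rectified), "T" (4x4, takes a point from camera to world coordinates). Camera axes: x right, y up, looking along -z (the intrinsics and any distortion apply to the point x, -y, -z); pixel columns grow to the right and rows downward; lengths in m; the calibration is good to about 2 mm. A picture is of the moment at which its call begins. There is no depth.
- env.hand_in(): hands the job in; it is judged then, once.
The state is a dict: "clock": time; "joint_pos": joint angles; "qvel": joint speeds; "tau": joint torques, N m; "tcp_pos": TCP position; "orientation": TCP orientation; "wrist_force": force on the tool from outside, world axes, zero at the start; "ft_torque": the same for the moment, N m; "finger_gap": finger opening in m; "grip_force": force on a finger pad.
Only numpy, scipy, OpenCV 4.12 (cv2) and the standard library are available. Lean on these libraries where they do the work, as an engineer would, in place of code of your own. Each camera call takes 0.05 s, during which the arm holds its last target. There are 200 camera calls.

TASK

The tube clamped on this indexing fixture has to be turned for its next hole. Pull up the orange spring plunger and twist it so that it stays out by itself when you let go, swing the plate by its black handle to the station marked by the red tag, then twist the plunger back and work the plate until the pin drops fully home in that station's notch. Leave the other tools and parts on the bench where they are.

Things in the scene. Friction and masses are not known exactly. Their poses are not given: they have to be found in the camera images.
- fixture: indexing fixture bolted to the bench: round grey base 248 mm across, 18 mm high, carrying plate and plunger. Origin: underside of the base on the vertical axis about which the plate swivels; z up. In its frame the plunger stands at x = -76 mm, y = 0, in a green bracket (62 to 117 mm out on -x, 36 mm wide, top 64 mm high); at the start the plate's handle lies towards +x.
- plunger (a joint): how far the spring plunger is pulled up (m): 0 fully home, about 0.007 its pin rides on the plate's rim, about 0.012 its cross pin stands on the collar (held out), 0.018 stop. Pull 10 N at 0, 15 N at the stop; it springs down by itself. Its 8 mm round-nosed pin locks the plate by dropping 8 mm into one of three 10 mm notches in the rim.
- plunger_knob (a joint): twist of the plunger's knob (rad), 0 to 1.45, growing counter-clockwise seen from above; stays where left. Pulled less than 0.012 m, a slotted collar keeps it within about 0.2 of 0; pulled higher it turns freely, and turned past 0.5 it stays out when let go. It goes down again only when back within about 0.1 of 0.
- knob_grip (a point): centre of the plunger's orange bar knob, 106 mm above the bench when home (rises with the pull). The bar is 44 mm long, 14 mm wide, 28 mm high; its length is along this point's x axis, which is the fixture's x axis at twist 0. The steel collar below it ends 77 mm above the bench; free air all round.
- handle_grip (a point): middle of the round black handle standing on the swivel plate: 26 mm across, 68 to 104 mm above the bench; this point at 88 mm, 48 mm from the swivel axis. Its x axis points radially outward. Pushing it swivels the plate (3 to 5 N with the plunger out). A clamped square tube beside it is no higher than 65 mm.
- pointer_tip (a point): tip of the yellow pointer on the swivel plate, 92 mm from the swivel axis, 34 mm above the bench, in line with the handle. The plate swings about 1.15 rad either way from its start, where it is locked in the middle notch; the other two notches lie roughly 40 to 60 degrees to either side.
- red_tag: red round marker on the base, 16 mm across, 18 to 42 mm above the bench, 110 mm from the swivel axis; origin at the centre of its underside. It marks an outer station, on either side, to about 9 degrees only: find the notch by feel. With the plunger let down onto the rim, move the plate: the pin snaps in as the notch passes and the plate stops dead.
- white_tag: white round marker of the same size, marking the other outer station in the same way
- offcut: standing offcut of square aluminium tube, 25 x 25 x 60 mm; not part of the job
- chuck_key: steel chuck key, T-shaped, 90 x 60 mm, 16 mm high, lying down; not part of the job
- tape_roll: blue tape roll lying flat, 84 mm outside, 24 mm high; not part of the job
- oil_bottle: white oil bottle with yellow label and red cap, 60 mm across, 150 mm tall; not part of the job
- pliers: pliers with yellow handles lying flat, 170 mm long; not part of the job
- wrench: steel wrench lying flat; not part of the job
- screwdriver: screwdriver lying flat; not part of the job

How it is judged:
By the outcome, as a careful person would: the job done as asked, in the order asked, and still so for the second after the job is handed in, with the robot touching nothing.
It also fails if it takes over 61 s, if anything falls off the work surface, if the arm or the gripper's body presses on something with over 40 N, if the wrist force passes 120 N, or if a joint passes its speed limit or range.

## Working session

There is one attempt and no reset: what is moved stays moved. The work goes in short steps, Python scripts to look and compute and a shell command to move; the robot and the scene stay as the last step left them, time stands still between calls to the robot, and variables do not carry over. Pictures are saved under pics/ and viewed, at most 10 in all, crops included, and the job is handed in when it is done.

```bash
mkdir -p pics; ls
python3 - <<'E'
from workcell import env
import cv2,numpy as np
for n in("top","side"):
    c=env.read_camera(n);cv2.imwrite(f"pics/{n}0.png",c["img"][:,:,::-1]);print(n,c["fov_y"],c["cx"],c["cy"],c["D"],np.round(c["T"],3).tolist())
print(env.get_state(),env.tip_extent)
E
```

```text
pics
top 45.60079980370008 317.04917801496754 203.69009280619707 [-0.05596856  0.          0.          0.          0.        ] [[-0.015, 0.995, -0.099, 0.34], [-1.0, -0.015, -0.003, -0.054], [-0.004, 0.099, 0.995, 1.695], [0.0, 0.0, 0.0, 1.0]]
side 48.22943888831195 323.49482392481315 205.0784724145517 [-0.10263258  0.          0.          0.          0.        ] [[0.972, 0.164, -0.166, 0.284], [-0.232, 0.63, -0.741, -1.012], [-0.017, 0.759, 0.651, 0.965], [0.0, 0.0, 0.0, 1.0]]
{'clock': 0.1, 'joint_pos': array([ 1.19442248e+00,  3.13928855e-01,  4.50884100e-02,  1.30359405e+00,
       -6.16229793e-07,  1.43121955e+00]), 'qvel': array([-0.001582  , -0.00211312,  0.00351483, -0.00028043,  0.00056156,
        0.00049892]), 'tau': array([ 2.32548264e-03, -4.81724846e+01,  2.99245155e+01,  1.26843271e-02,
       -1.48960908e-04,  8.37266555e-06]), 'tcp_pos': array([0.13472388, 0.55854495, 0.24149429]), 'orientation': array([-2.08669947e-04,  1.18122064e-01,  9.92998745e-01, -7.92059343e-04]), 'wrist_force': array([0.12693718, 0.02984973, 0.44633066]), 'ft_torque': array([-0.00988313, -0.00459133, -0.01250669]), 'grip_force': 0.0, 'finger_gap': 0.08586660404282019} 0.011
```

View pics/top0.png

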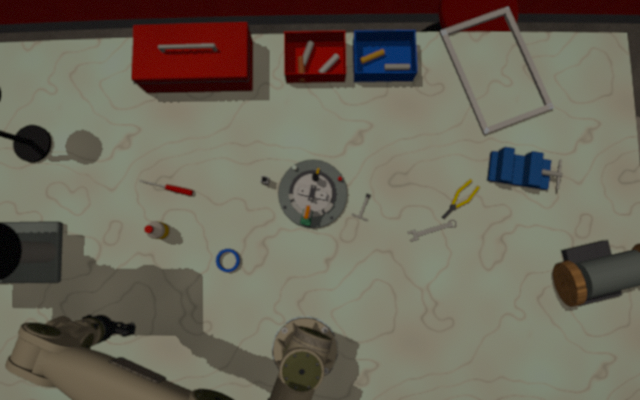

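View pics/side0.png

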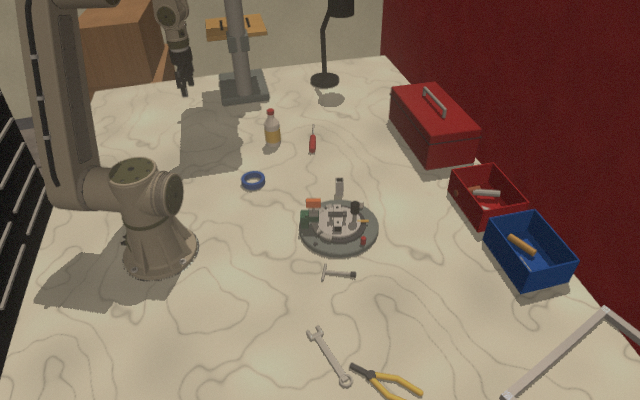

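Fixture is near (314,193) in top view and (338,228) in side view; the orange knob faces the robot (top ~(307,213)). I'll crop in closer.

```bash
cat > h.py <<'E'
import numpy as np,cv2
from workcell import env
def K(c):
    f=200/np.tan(np.radians(c["fov_y"])/2); return np.array([[f,0,c["cx"]],[0,f,c["cy"]],[0,0,1.]])
def ray(c,uv):
    p=cv2.undistortPoints(np.array([[uv]],float),K(c),np.array(c["D"]))[0,0]
    T=np.array(c["T"]); return T[:3,3],T[:3,:3]@np.array([p[0],-p[1],-1])
def onz(c,uv,z):
    o,d=ray(c,uv); return o+d*(z-o[2])/d[2]
def proj(c,P):
    T=np.array(c["T"]); q=(np.atleast_2d(P)-T[:3,3])@T[:3,:3]; q=q*[1,-1,-1]
    return cv2.projectPoints(q,np.zeros(3),np.zeros(3),K(c),np.array(c["D"]))[0][:,0]
E
python3 - <<'E'
from h import *
ims=[]
for n,(x,y) in(("top",(314,193)),("side",(338,222))):
    i=cv2.imread(f"pics/{n}0.png")[y-48:y+48,x-50:x+50]
    ims.append(cv2.resize(cv2.convertScaleAbs(i,alpha=1.7 if n=="top" else 1.3),(400,384),interpolation=cv2.INTER_CUBIC))
cv2.imwrite("pics/crop0.png",np.hstack(ims))
for n in("top","side"):
    i=cv2.imread(f"pics/{n}0.png");h=cv2.cvtColor(i,cv2.COLOR_BGR2HSV)
    x,y=(314,193) if n=="top" else (338,222)
    for nm,lo,hi in(("orange",(5,150,80),(16,255,255)),("yellow",(19,120,70),(32,255,255)),("red",(0,130,60),(4,255,255)),("red2",(172,110,60),(180,255,255))):
        m=cv2.inRange(h,lo,hi);m2=np.zeros_like(m);m2[y-45:y+45,x-50:x+50]=m[y-45:y+45,x-50:x+50]
        k,l,s,ce=cv2.connectedComponentsWithStats(m2)
        print(n,nm,[(s[j].tolist(),ce[j].round(1).tolist()) for j in range(1,k) if s[j,4]>2])
E
```

```text
top orange [([304, 206, 6, 12, 38], [307.0, 211.6])]
top yellow [([316, 168, 4, 6, 18], [317.3, 170.6])]
top red [([338, 177, 4, 4, 14], [339.7, 178.5])]
top red2 []
side orange [([306, 199, 14, 3, 40], [312.3, 200.0])]
side yellow [([367, 220, 2, 2, 3], [367.7, 220.3])]
side red [([361, 236, 5, 8, 17], [362.9, 238.6])]
side red2 []
```

View pics/crop0.png

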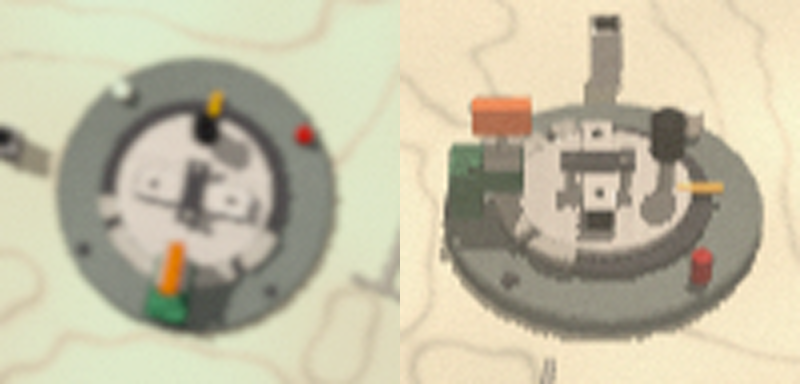

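The crop shows the tags in the top view: red at (340,178) and white at (294.5,167.5). The handle top is at (315.7,176.7), the pointer at (317.5,170), the orange bar at (307,212) and the base centre near (313,194).

```bash
cat > m.py <<'E'
from h import *
c=env.read_camera("top");s=env.read_camera("side")
def tri(a,b):
    o1,d1=ray(c,a);o2,d2=ray(s,b)
    t=np.linalg.lstsq(np.c_[d1,-d2],o2-o1,rcond=None)[0]; p,q=o1+d1*t[0],o2+d2*t[1]; return (p+q)/2,np.linalg.norm(p-q)
P=lambda *a:print(*[x.round(4) if hasattr(x,'round') else x for x in a])
P("knob tri",*tri((307,211.6),(312.9,203)))
P("knob top",onz(c,(307,211.6),.118),"side",onz(s,(312.9,203),.106))
P("hand top",onz(c,(315.7,176.5),.104),"side(mid)",onz(s,(355,207.5),.088))
P("point",onz(c,(317.6,168.8),.034))
P("red",onz(c,(340,178.4),.040),"side",onz(s,(363,240.5),.030))
P("white",onz(c,(294.5,167.5),.040))
P("base",onz(c,(313,193.8),.015))
h=cv2.cvtColor(c["img"],cv2.COLOR_RGB2HSV)
i=c["img"];m=cv2.inRange(h,(5,150,80),(16,255,255));m[:150]=0;m[240:]=0;m[:,:260]=0;m[:,370:]=0
r=cv2.minAreaRect(np.argwhere(m)[:,::-1].astype(np.float32));P("bar rect",r)
b=cv2.boxPoints(r);P(*[onz(c,x,.12)[:2] for x in b])
E
python3 m.py
```

```text
knob tri [ 0.4727 -0.0154  0.1048] 0.0035
knob top [ 0.4698 -0.0155  0.118 ] side [ 0.4742 -0.0168  0.106 ]
hand top [ 0.5896 -0.046   0.104 ] side(mid) [ 0.5958 -0.0481  0.088 ]
point [ 0.628  -0.0528  0.034 ]
red [ 0.5916 -0.131   0.04  ] side [ 0.5971 -0.1324  0.03  ]
white [0.6328 0.0285 0.04  ]
base [ 0.5415 -0.0351  0.015 ]
bar rect ((306.9706115722656, 211.61766052246094), (3.6380343437194824, 11.399173736572266), 14.03624439239502)
[ 0.4528 -0.0048] [ 0.4896 -0.0144] [ 0.4864 -0.0261] [ 0.4497 -0.0165]
```

Measured distances agree with the sheet: knob to handle is 124 mm, the tag radius is 108 mm and the bar yaw is about -14.5°. The red station is about -49° (clockwise). Moving above the knob.

```bash
R='[[-0.3,-0.0231,-0.024,0,0],[-0.3,-0.0231,-0.024,0,0],[-0.3,-0.0231,-0.024,0,0],[-0.3,-0.0231,-0.024,0,0],[-0.3,-0.0231,-0.024,0,0]]' ; unset R
python3 -m jog '[[-0.2,-0.0231,-0.024,0,0],[-0.2,-0.0231,-0.024,0,0],[-0.2,-0.0231,-0.024,0,0],[-0.2,-0.0231,-0.024,0,0],[-0.2,-0.0231,-0.024,0,0]]' 80
python3 -m jog '[[-0.2,-0.0231,-0.024,0,0],[-0.2,-0.0231,-0.024,0,0],[-0.2,-0.0231,-0.024,0,0],[-0.2,-0.0231,-0.024,0,0],[-0.2,-0.0231,-0.024,0,0]]'
python3 -m jog '[[-0.2,-0.0231,-0.024,0,0],[-0.2,-0.0231,-0.024,0,0],[-0.2,-0.0231,-0.024,0,0],[-0.2,-0.0231,-0.024,0,0],[-0.2,-0.0231,-0.024,0,0]]'
python3 -m jog '[[-0.2,-0.0231,-0.024,0,0],[-0.2,-0.0231,-0.024,0,0],[-0.2,-0.0231,-0.024,0,0],[-0.2,-0.0231,-0.024,0,1],[-0.2,-0.0231,-0.024,0,0]]'
python3 -m jog '[[-0.2,0,0,0,0],[-0.2,0,0,0,0]]'
```

```text
clock: 0.62
tcp_pos: [0.2193, 0.4138, 0.2421]
orientation: [-0.0, 0.118, 0.993, -0.0]
wrist_force: [2.3, -0.9, 0.0]
finger_gap: 0.051
grip_force: 0.0
clock: 1.03
tcp_pos: [0.3035, 0.27, 0.2423]
orientation: [0.0, 0.118, 0.993, 0.0]
wrist_force: [0.3, 0.3, -0.8]
finger_gap: 0.0515
grip_force: 0.0
clock: 1.45
tcp_pos: [0.3877, 0.1262, 0.2424]
orientation: [0.0, 0.118, 0.993, 0.0]
wrist_force: [0.5, 0.3, -0.0]
finger_gap: 0.0507
grip_force: 0.0
clock: 1.87
tcp_pos: [0.4714, -0.0179, 0.2422]
orientation: [0.0, 0.127, 0.992, 0.0]
wrist_force: [0.8, 1.8, -0.4]
finger_gap: 0.0513
grip_force: 0.0
clock: 2.03
tcp_pos: [0.4713, -0.0177, 0.2418]
orientation: [-0.0, 0.128, 0.992, 0.0]
wrist_force: [-0.6, 0.4, -1.4]
finger_gap: 0.0513
grip_force: 0.0
```

```bash
python3 -m jog '[[-0.2,0,0.001,0.03,0],[-0.2,0,0,0.03,0],[-0.2,0,0,0.03,0],[-0.2,0,0,0.025,0],[-0.2,0,0,0.02,0]]'
python3 -m jog '[[-0.2,0,0,0.006,0],[-0.2,0,0,0,0]]'
python3 - <<'E'
from h import *
ims=[]
for n,(x,y) in(("top",(314,193)),("side",(318,202))):
    i=env.read_camera(n)["img"][y-48:y+48,x-50:x+50,::-1]
    ims.append(cv2.resize(cv2.convertScaleAbs(i,alpha=1.5),(400,384),interpolation=cv2.INTER_CUBIC))
cv2.imwrite("pics/crop1.png",np.hstack(ims))
E
```

```text
clock: 2.45
tcp_pos: [0.4692, -0.0138, 0.1053]
orientation: [-0.001, 0.126, 0.992, 0.0]
wrist_force: [0.2, 0.2, -0.1]
finger_gap: 0.0509
grip_force: 0.0
clock: 2.62
tcp_pos: [0.4691, -0.014, 0.0999]
orientation: [-0.002, 0.126, 0.992, 0.0]
wrist_force: [0.5, 0.7, -0.1]
finger_gap: 0.0511
grip_force: 0.0
```

View pics/crop1.png

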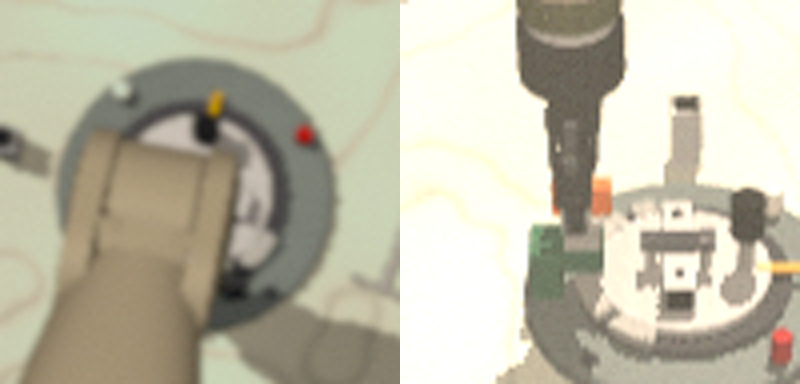

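The finger stands about 3 mm short of the bar's centre along its length, so I'll correct that and close.

```bash
python3 -m jog '[[-0.2,-0.0035,-0.001,0,0],[0.5,0,0,0,0],[1,0,0,0,0],[1,0,0,0,0],[1,0,0,0,0]]' 60
python3 -m jog '[[1,0,0,0,0],[1,0,0,0,0]]'
```

```text
clock: 3.13
tcp_pos: [0.4751, -0.0168, 0.1022]
orientation: [0.001, 0.126, 0.992, 0.001]
wrist_force: [0.3, 2.5, 4.9]
finger_gap: 0.0129
grip_force: 59.5
clock: 3.3
tcp_pos: [0.4751, -0.0168, 0.1022]
orientation: [0.001, 0.126, 0.992, 0.001]
wrist_force: [0.6, 2.2, 7.0]
finger_gap: 0.0134
grip_force: 59.6
```

```bash
python3 -m jog '[[1,0,0,-0.005,0],[1,0,0,-0.005,0],[1,0,0,-0.005,0],[1,0,0,0,0]]' 80
python3 -m jog '[[1,0,0,-0.001,0],[1,0,0,0,0]]'
```

```text
clock: 3.63
tcp_pos: [0.4748, -0.0168, 0.1159]
orientation: [0.0, 0.126, 0.992, 0.001]
wrist_force: [5.0, 1.6, -12.6]
finger_gap: 0.0125
grip_force: 78.7
clock: 3.8
tcp_pos: [0.4748, -0.0168, 0.1163]
orientation: [0.0, 0.126, 0.992, 0.001]
wrist_force: [6.0, 1.7, -13.7]
finger_gap: 0.0131
grip_force: 78.7
```

```bash
python3 -m jog '[[1,0,0,0,-6],[1,0,0,0,-6],[1,0,0,0,-6],[1,0,0,0,-6],[1,0,0,0,-6]]'
python3 -m jog '[[1,0,0,0,-6],[1,0,0,0,-6],[1,0,0,0,-6],[1,0,0,0,-6],[1,0,0,0,0]]'
python3 -m jog '[[1,0,0,0.003,0],[1,0,0,0.001,0],[1,0,0,0,0]]'
```

```text
clock: 4.22
tcp_pos: [0.4747, -0.016, 0.1161]
orientation: [0.0, -0.137, 0.991, 0.002]
wrist_force: [7.0, 4.7, -12.2]
finger_gap: 0.0125
grip_force: 78.4
clock: 4.63
tcp_pos: [0.4744, -0.0154, 0.1159]
orientation: [0.001, -0.34, 0.94, 0.002]
wrist_force: [5.6, 7.3, -12.4]
finger_gap: 0.0126
grip_force: 78.4
clock: 4.88
tcp_pos: [0.4746, -0.0154, 0.1139]
orientation: [0.001, -0.338, 0.941, 0.002]
wrist_force: [0.2, 7.9, 5.3]
finger_gap: 0.0128
grip_force: 81.2
```

The knob holds itself out: the pull changed to an upward push as I lowered. Releasing and retreating.

```bash
python3 -m jog '[[-0.2,0,0,0,0],[-0.2,0,0,0,0],[-0.2,0,0,0,0],[-0.2,0,0,0,0]]'
python3 -m jog '[[-0.2,0,0,-0.02,0],[-0.2,0,0,-0.03,0],[-0.2,0,0,-0.03,6],[-0.2,0,0,0,6],[-0.2,0,0,0,6]]'
python3 - <<'E'
from h import *
ims=[]
for n,(x,y) in(("top",(314,193)),("side",(318,202))):
    i=env.read_camera(n)["img"][y-48:y+48,x-50:x+50,::-1]
    ims.append(cv2.resize(cv2.convertScaleAbs(i,alpha=1.5),(400,384),interpolation=cv2.INTER_CUBIC))
cv2.imwrite("pics/crop2.png",np.hstack(ims));print(env.get_state()["joint_pos"])
E
```

```text
clock: 5.22
tcp_pos: [0.4741, -0.0174, 0.1132]
orientation: [-0.0, -0.337, 0.941, -0.0]
wrist_force: [-1.0, 0.0, 0.8]
finger_gap: 0.0513
grip_force: 0.0
clock: 5.63
tcp_pos: [0.4758, -0.0178, 0.1955]
orientation: [0.002, -0.183, 0.983, -0.001]
wrist_force: [-0.5, -0.2, -0.2]
finger_gap: 0.051
grip_force: 0.0
[-2.05989000e-01  1.41522139e-01 -2.95865841e-01  1.13252823e+00
 -1.90282844e-04 -5.79295757e-01]
```

View pics/crop2.png

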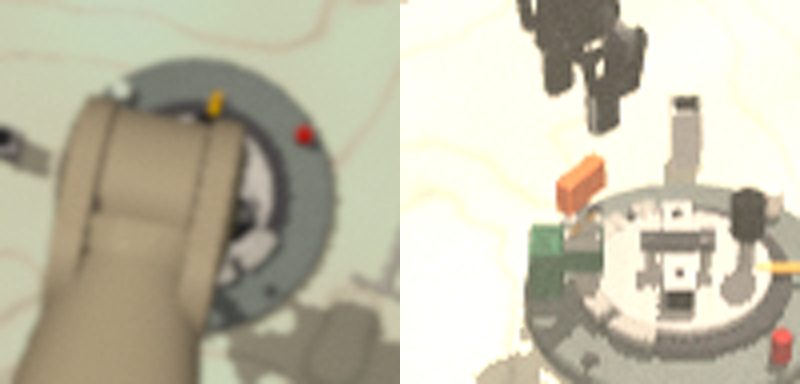

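The orange bar stands twisted and raised, with nothing holding it. Moving to the handle.

```bash
python3 -m jog '[[-0.2,-0.0247,-0.0173,0,0],[-0.2,-0.0247,-0.0173,0,0],[-0.2,-0.0247,-0.0173,0,0],[-0.2,-0.0247,-0.0173,0,0],[-0.2,0,0,0,6]]'
python3 -m jog '[[-0.2,0,0,0,6],[-0.2,0,0,0,6],[-0.2,0,0,0,6],[-0.2,0,0,0,6],[-0.2,0,0,0,6]]'
python3 -m jog '[[-0.2,0,0,0.02,0],[-0.2,0,0,0.02,0],[-0.2,0,0,0,0]]'
```

```text
clock: 6.15
tcp_pos: [0.596, -0.0473, 0.1915]
orientation: [0.001, -0.135, 0.991, -0.0]
wrist_force: [-0.4, 0.8, 0.3]
finger_gap: 0.0512
grip_force: 0.0
clock: 6.57
tcp_pos: [0.5911, -0.0456, 0.1924]
orientation: [-0.001, 0.128, 0.992, -0.0]
wrist_force: [-0.2, 0.0, -0.9]
finger_gap: 0.0515
grip_force: 0.0
clock: 6.82
tcp_pos: [0.5888, -0.0451, 0.1489]
orientation: [-0.004, 0.125, 0.992, 0.0]
wrist_force: [-1.9, -0.3, -0.4]
finger_gap: 0.0512
grip_force: 0.0
```

```bash
python3 -m jog '[[-0.2,-0.003,0,0.02,0],[-0.2,0,0,0.02,0],[-0.2,0,0,0.015,0],[-0.2,0,0,0.01,0],[-0.2,0,0,0,0]]'
python3 -m jog '[[0.2,0,0,0,0],[0.2,0,0,0,0],[1,0,0,0,0],[1,0,0,0,0],[1,0,0,0,0]]' 40
```

```text
clock: 7.23
tcp_pos: [0.5928, -0.046, 0.0862]
orientation: [-0.002, 0.126, 0.992, 0.0]
wrist_force: [-1.1, -0.3, 0.3]
finger_gap: 0.0509
grip_force: 0.0
clock: 7.65
tcp_pos: [0.5954, -0.0463, 0.0898]
orientation: [0.001, 0.127, 0.992, 0.0]
wrist_force: [-0.9, 0.2, 5.2]
finger_gap: 0.0247
grip_force: 39.3
```

```bash
python3 -m jog '[[1,0.0003,-0.005,0,6],[1,0.0003,-0.005,0,6],[1,0.0003,-0.005,0,6]]'
python3 -m jog '[[1,0.0003,-0.005,0,6],[1,0.0003,-0.005,0,6],[1,0.0003,-0.005,0,6],[1,0.0003,-0.005,0,6],[1,0,0,0,0]]'
```

```text
clock: 7.9
tcp_pos: [0.5894, -0.0605, 0.0898]
orientation: [0.002, 0.282, 0.959, -0.0]
wrist_force: [-1.0, -0.7, 5.9]
finger_gap: 0.0249
grip_force: 39.6
clock: 8.32
tcp_pos: [0.5747, -0.0757, 0.0898]
orientation: [0.002, 0.476, 0.879, -0.001]
wrist_force: [-1.8, -3.0, 4.2]
finger_gap: 0.0244
grip_force: 39.5
```

Plate is at about -43.6° relative to the start. Releasing, and turning the tool back while rising.

```bash
python3 -m jog '[[-0.2,0,0,0,0],[-0.2,0,0,0,0],[-0.2,0,0,0,0],[-0.2,0,0,-0.035,0],[-0.2,0,0,-0.035,0]]'
python3 -m jog '[[-0.2,0,0,-0.035,-7],[-0.2,0,0,0,-7],[-0.2,0,0,0,-7],[-0.2,0,0,0,-7],[-0.2,0,0,0,-7]]'
python3 -m jog '[[-0.2,0,0,0,-7],[-0.2,0,0,0,-7],[-0.2,0,0,0,-7],[-0.2,0,0,0,-7],[-0.2,0,0,0,-7]]'
python3 -m jog '[[-0.2,0,0,0,-7],[-0.2,0,0,0,-7],[-0.2,0,0,0,-7],[-0.2,0,0,0,-5],[-0.2,0,0,0,0]]'
python3 - <<'E'
from h import *
s=env.get_state();q=s["orientation"];n=q[1:3];x=np.array([2*n[0]**2-1,2*n[0]*n[1]]);y=np.array([x[1],-x[0]])
d=np.array([.4745,-.0165])-s["tcp_pos"][:2];print("tx,ty",x@d,y@d,np.degrees(np.arctan2(x[1],x[0])))
i=env.read_camera("top")["img"][145:241,264:364,::-1];j=env.read_camera("side")["img"][170:266,288:388,::-1]
cv2.imwrite("pics/crop3.png",np.hstack([cv2.resize(cv2.convertScaleAbs(k,alpha=1.5),(400,384),interpolation=cv2.INTER_CUBIC) for k in(i,j)]))
E
```

```text
clock: 8.73
tcp_pos: [0.572, -0.0731, 0.1563]
orientation: [-0.003, 0.474, 0.881, -0.001]
wrist_force: [0.7, -1.4, 0.4]
finger_gap: 0.0515
grip_force: 0.0
clock: 9.15
tcp_pos: [0.5744, -0.0736, 0.1934]
orientation: [0.0, 0.184, 0.983, 0.0]
wrist_force: [0.4, 0.4, 0.9]
finger_gap: 0.0511
grip_force: 0.0
clock: 9.57
tcp_pos: [0.5742, -0.0736, 0.1929]
orientation: [-0.0, -0.12, 0.993, 0.0]
wrist_force: [-0.3, -0.5, -0.2]
finger_gap: 0.0515
grip_force: 0.0
clock: 9.98
tcp_pos: [0.5742, -0.0736, 0.1929]
orientation: [-0.0, -0.339, 0.941, 0.0]
wrist_force: [-0.7, 0.1, -0.6]
finger_gap: 0.0511
grip_force: 0.0
tx,ty 0.040423789285564136 0.10754890996957786 -140.40612130752703
```

View pics/crop3.png

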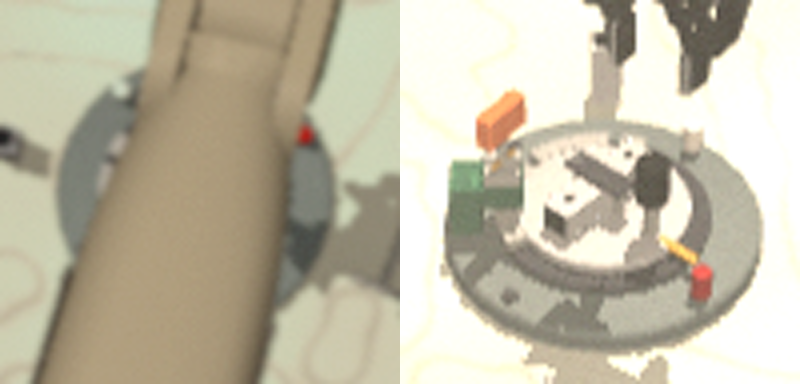

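The pointer sits just short of the red tag, and the knob is still held out. Back to the knob.

```bash
python3 -m jog '[[-0.2,0.0101,0.0269,0,0],[-0.2,0.0101,0.0269,0,0],[-0.2,0.0101,0.0269,0,0],[-0.2,0.0101,0.0269,0,0],[-0.2,0,0,0,0]]'
python3 -m jog '[[-0.2,0,0,0.03,0],[-0.2,0,0,0.03,0],[-0.2,0,0,0.02,0],[-0.2,0,0,0,0],[-0.2,0,0,0,0]]'
python3 -m jog '[[0.5,0,0,0,0],[1,0,0,0,0],[1,0,0,0,0],[1,0,0,0,0],[1,0,0,0,0]]' 80
```

```text
clock: 10.5
tcp_pos: [0.4695, -0.014, 0.1928]
orientation: [-0.002, -0.337, 0.941, 0.002]
wrist_force: [-0.8, 0.7, -0.8]
finger_gap: 0.0514
grip_force: 0.0
clock: 10.92
tcp_pos: [0.4742, -0.0164, 0.1127]
orientation: [-0.001, -0.337, 0.942, 0.001]
wrist_force: [-0.5, -0.2, 0.5]
finger_gap: 0.0513
grip_force: 0.0
clock: 11.33
tcp_pos: [0.4748, -0.0153, 0.1149]
orientation: [0.001, -0.338, 0.941, 0.001]
wrist_force: [-3.5, 5.3, 7.7]
finger_gap: 0.0128
grip_force: 79.8
```

Lift slightly, turn back +54°, then lower gently.

```bash
python3 -m jog '[[1,0,0,-0.003,0],[1,0,0,-0.002,6],[1,0,0,0,6],[1,0,0,0,6],[1,0,0,0,6]]'
python3 -m jog '[[1,0,0,0,6],[1,0,0,0,6],[1,0,0,0,6],[1,0,0,0,6],[1,0,0,0,6]]'
python3 -m jog '[[1,0,0,0,0],[1,0,0,0.003,0],[1,0,0,0.003,0],[1,0,0,0.001,0],[1,0,0,0,0]]'
```

```text
clock: 11.75
tcp_pos: [0.4746, -0.0159, 0.1175]
orientation: [-0.0, -0.132, 0.991, 0.001]
wrist_force: [2.3, 2.0, -13.2]
finger_gap: 0.0127
grip_force: 78.0
clock: 12.17
tcp_pos: [0.4746, -0.0166, 0.1174]
orientation: [-0.0, 0.129, 0.992, -0.0]
wrist_force: [2.1, -0.1, -13.3]
finger_gap: 0.0127
grip_force: 78.7
clock: 12.58
tcp_pos: [0.4747, -0.0166, 0.1109]
orientation: [-0.0, 0.126, 0.992, -0.0]
wrist_force: [1.7, -0.5, -11.2]
finger_gap: 0.0125
grip_force: 78.5
```

The knob is below the hold-out height while aligned with the slot, so the pin can go down. Releasing and returning to the handle.

```bash
python3 -m jog '[[-0.2,0,0,0,0],[-0.2,0,0,0,0],[-0.2,0,0,0,0],[-0.2,0,0,-0.04,0],[-0.2,0,0,-0.04,0]]'
python3 -m jog '[[-0.2,0,0,0,7],[-0.2,0,0,0,7],[-0.2,0,0,0,7],[-0.2,0,0,0,7],[-0.2,0,0,0,7]]'
python3 -m jog '[[-0.2,0,0,0,7],[-0.2,0,0,0,0],[-0.2,0,0,0,0]]'
python3 - <<'E'
from h import *
s=env.get_state();q=s["orientation"];n=q[1:3];x=np.array([2*n[0]**2-1,2*n[0]*n[1]]);y=np.array([x[1],-x[0]])
d=np.array([.5747,-.0752])-s["tcp_pos"][:2];print("tx,ty",x@d,y@d,np.degrees(np.arctan2(x[1],x[0])),s["tcp_pos"])
c=env.read_camera("side");h=cv2.cvtColor(c["img"],cv2.COLOR_RGB2HSV);m=cv2.inRange(h,(5,130,80),(16,255,255))[180:225,290:335]
p=np.argwhere(m);print("orange rows",p[:,0].min()+180,p[:,0].max()+180,p.mean(0)[::-1]+[290,180])
for dz in(0,.007,.012):print(dz,proj(c,[.4735,-.016,.106+dz]))
E
```

```text
clock: 13.0
tcp_pos: [0.4728, -0.0162, 0.1911]
orientation: [-0.002, 0.127, 0.992, 0.0]
wrist_force: [1.2, 0.1, 0.2]
finger_gap: 0.0516
grip_force: 0.0
clock: 13.42
tcp_pos: [0.4752, -0.0167, 0.1926]
orientation: [0.001, 0.422, 0.907, 0.0]
wrist_force: [0.2, -0.5, 0.4]
finger_gap: 0.0512
grip_force: 0.0
clock: 13.67
tcp_pos: [0.4751, -0.0166, 0.1921]
orientation: [0.001, 0.472, 0.881, 0.0]
wrist_force: [-0.0, 0.6, 0.2]
finger_gap: 0.0512
grip_force: 0.0
tx,ty -0.1039395634411281 0.05054185174257293 123.61485910252658 [ 0.47506812 -0.01662179  0.1920837 ]
orange rows 199 206 [312.75862069 202.54310345]
0 [[312.60997802 202.85932007]]
0.007 [[312.53197407 201.05857607]]
0.012 [[312.47595089 199.76475084]]
```

```bash
python3 -m jog '[[-0.2,-0.026,0.0126,0,0],[-0.2,-0.026,0.0126,0,0],[-0.2,-0.026,0.0126,0,0],[-0.2,-0.026,0.0126,0,0],[-0.2,0,0,0,0]]'
python3 - <<'E'
from h import *
c=env.read_camera("side")["img"]
for i in (cv2.imread("pics/side0.png"),c[:,:,::-1]):
    h=cv2.cvtColor(np.ascontiguousarray(i),cv2.COLOR_BGR2HSV);m=cv2.inRange(h,(5,130,80),(16,255,255))[180:225,290:335]
    p=np.argwhere(m);print(len(p),p.min(0)+[180,290],p.max(0)+[180,290],p.mean(0)+[180,290]); print(i[195:212,312].tolist())
E
```

```text
clock: 14.13
tcp_pos: [0.5784, -0.0784, 0.1908]
orientation: [0.002, 0.474, 0.881, 0.0]
wrist_force: [0.7, -0.1, -0.5]
finger_gap: 0.0508
grip_force: 0.0
115 [199 306] [206 320] [202.48695652 312.69565217]
[[147, 173, 185], [144, 168, 180], [130, 154, 167], [96, 125, 166], [72, 110, 183], [73, 110, 185], [68, 98, 167], [62, 84, 137], [63, 88, 139], [60, 85, 135], [65, 88, 139], [58, 82, 133], [65, 87, 125], [86, 102, 119], [88, 100, 109], [79, 90, 96], [81, 90, 98]]
115 [199 306] [206 320] [202.53043478 312.69565217]
[[162, 188, 204], [157, 183, 197], [143, 168, 184], [106, 134, 183], [72, 117, 200], [78, 119, 202], [73, 106, 181], [64, 90, 148], [65, 92, 149], [63, 92, 150], [65, 90, 147], [67, 92, 148], [71, 94, 140], [94, 111, 130], [101, 114, 123], [87, 98, 106], [89, 101, 110]]
```

The knob is at exactly its starting height (centroid row 202.53 against 202.49), so the pin appears to have dropped straight in. I'll confirm by feel with a gentle wiggle at the handle.

```bash
python3 -m jog '[[-0.2,0,0.001,0.035,0],[-0.2,0,0,0.035,0],[-0.2,0,0,0.025,0],[-0.2,0,0,0.01,0],[-0.2,0,0,0,0]]'
python3 -m jog '[[0.2,0,0,0,0],[0.3,0,0,0,0],[1,0,0,0,0],[1,0,0,0,0],[1,0,0,0,0]]' 30
python3 -m jog '[[1,0,-0.002,0,0],[1,0,-0.001,0,0],[1,0,0,0,0]]'
python3 -m jog '[[1,0,0.003,0,0],[1,0,0.003,0,0],[1,0,0,0,0]]'
python3 -m jog '[[1,0,-0.003,0,0],[1,0,0,0,0]]'
```

```text
clock: 14.6
tcp_pos: [0.5721, -0.0739, 0.0838]
orientation: [-0.003, 0.473, 0.881, -0.001]
wrist_force: [-1.0, -0.1, -0.2]
finger_gap: 0.051
grip_force: 0.0
clock: 15.02
tcp_pos: [0.5754, -0.0759, 0.0887]
orientation: [0.001, 0.474, 0.881, -0.001]
wrist_force: [-4.0, -1.8, 6.2]
finger_gap: 0.0252
grip_force: 29.8
clock: 15.27
tcp_pos: [0.5751, -0.0761, 0.0887]
orientation: [0.003, 0.474, 0.881, 0.002]
wrist_force: [2.7, 4.4, 6.3]
finger_gap: 0.0249
grip_force: 29.9
clock: 15.52
tcp_pos: [0.5756, -0.0757, 0.0886]
orientation: [0.0, 0.474, 0.88, -0.003]
wrist_force: [-12.4, -7.9, 15.6]
finger_gap: 0.0254
grip_force: 31.0
clock: 15.68
tcp_pos: [0.5753, -0.076, 0.0887]
orientation: [0.001, 0.474, 0.88, -0.0]
wrist_force: [-4.8, -0.9, 9.7]
finger_gap: 0.0249
grip_force: 30.3
```

The plate is locked dead: it moves under 0.7 mm against more than 10 N. Releasing, retreating, and a last look.

```bash
python3 -m jog '[[-0.2,0,0,0,0],[-0.2,0,0,0,0],[-0.2,0,0,0,0],[-0.2,0,0,-0.035,0],[-0.2,0,0,-0.035,0]]'
python3 -m jog '[[-0.2,0,0,-0.035,0],[-0.2,0,0,-0.035,0],[-0.2,0,0,0,0],[-0.2,0,0,0,0]]'
python3 - <<'E'
from h import *
i=env.read_camera("side")["img"];h=cv2.cvtColor(i,cv2.COLOR_RGB2HSV);p=np.argwhere(cv2.inRange(h,(5,130,80),(16,255,255))[180:225,290:335]);print(p.mean(0)+[180,290],len(p))
cv2.imwrite("pics/crop4.png",cv2.resize(i[120:300,220:460,::-1],(720,540),interpolation=cv2.INTER_CUBIC))
E
```

```text
clock: 16.1
tcp_pos: [0.5729, -0.0743, 0.1545]
orientation: [-0.003, 0.474, 0.881, -0.001]
wrist_force: [1.5, -0.3, -0.4]
finger_gap: 0.0514
grip_force: 0.0
clock: 16.43
tcp_pos: [0.5767, -0.0753, 0.2288]
orientation: [0.003, 0.474, 0.881, 0.001]
wrist_force: [-0.1, 0.6, -0.7]
finger_gap: 0.0512
grip_force: 0.0
[202.51724138 312.75862069] 116
```

View pics/crop4.png

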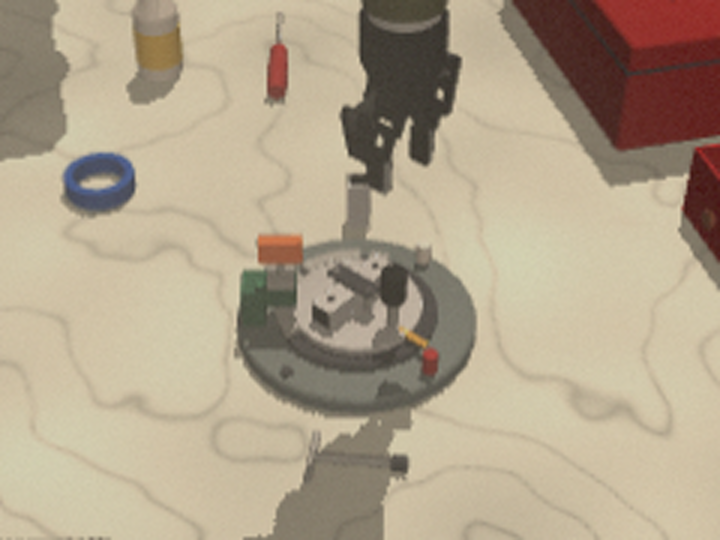

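The pointer is at the red tag (crop (430,360)), the knob is home and aligned (crop (280,248)), and the other items visible in this crop have not moved. Handing in.

```bash
python3 -c "
from workcell import env
print(env.hand_in())"
```

```text
the job is handed in; nothing more can be done
None
```

The job is done and handed in at about 16.5 s: the plate is locked at the red-tag station with the plunger pin fully home, and the robot is clear of everything.

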